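# Hold the light sensor over the line-beam source

### The job

Open the lid of the orange case fully, until it rests back on its stop, and take out the light sensor. Carry it over the yellow beam guard and finish while still holding it, upright and still, hovering about a centimetre above the beam source: its window centred over the glowing slot and its long side parallel to the slot. Never touch the source with anything, do not knock or shift the guard or the two post-mounted optics, and leave the lid open.

Things in the scene. Friction and masses are not known exactly. Their poses are not given: they have to be found in the camera images.
- case: Orange rectangular instrument case fixed to the table, 150 mm (its x) by 160 mm (its y) and 78 mm high without the lid, walls and floor 5 mm. Origin: centre of the underside; z up. Its hinge is along the rim on its own +x side (away from the robot), its front faces the robot. It stands left or right of the guard.
- lid (a joint): Angle of the case's orange lid: 0 = shut (as it starts), grows as the front edge swings up and back, 1.9 rad = resting back on its stop. The lid (150 x 160 x 8 mm, 0.15 kg, little friction) falls shut if left below about 1.5 rad; past about 1.6 rad it falls on to its stop by itself. On its stop it leans back beyond the hinge, its free edge about 222 mm above the table.
- lid_handle (a point): Centre of the grip of the black round knob on top of the lid. The knob stands 43 mm tall on the lid: a stem 12 mm thick, and a round head 28 mm across from 27 to 43 mm above the lid. Shut, it lies 35 mm above the lid's top face (121 mm above the table), in the middle of the lid's width, 120 mm from the hinge line and 30 mm from the lid's front edge; it moves with the lid. Site axes turn with the lid: z along the knob, away from the lid, y along the hinge.
- lid_hinge (a point): Point on the lid's hinge line, middle of its length, 78 mm above the table at the case's +x rim; y axis along the hinge line.
- sensor: Loose light sensor lying in the case under the lid, about 0.15 to 0.3 kg, upright: an aluminium block 84 mm (its x) by 36 mm (its y) by 22 mm high, and on its top a blue grip fin 50 mm (x) by 16 mm (y) that rises from 22 to 62 mm above the underside. A 70 x 20 mm green window is in the middle of the underside. Origin: centre of the underside; x along its long side, z up. In the case its long side points roughly from the robot towards the hinge; the way round does not matter.
- source: Line-beam source fixed to the table: steel base 130 x 90 mm, white housing 110 x 70 mm to 87 mm height, on it a black bezel 80 mm (its x) by 34 mm (its y) whose top is 110 mm above the table. Origin: centre of the underside; x along the slot, z up. It stands on the other side of the guard from the case.
- slot (a point): Centre of the glowing turquoise slot, 56 mm long (x) and 6 mm wide (y), in the flat top of the black bezel, 110 mm above the table; x along the slot, z up.
- guard: Loose yellow beam guard (bystander) standing upright between case and source: a panel 280 mm long (its x), 6 mm thick (its y), top edge 153 mm above the table, on two aluminium feet 70 mm wide. Origin: on the table under its middle; z up.
- guard_top (a point): Middle of the guard's top edge, 153 mm above the table; x along the panel, y across it, z up.
- lens: Loose post-mounted lens (bystander): round steel foot 52 mm across, thin post, black ring 42 mm across with glass, top 105 mm above the table. Origin: centre of the underside.
- mirror: Loose post-mounted mirror (bystander): round steel foot 52 mm across, thin post, grey square mount 44 mm with a copper-coloured mirror, top 106 mm above the table. Origin: centre of the underside.
Not all that is in view belongs to the job. Of the things like the case, leave any that is brown, green or red; of the rest the smaller one is meant.

How it is judged:
By the outcome, as a careful person would: the job done as asked, in the order asked, and still so for the second after the job is handed in, while the arm keeps its last pose, push and grip.
It also fails if it takes over 67 s, if anything falls off the work surface, if the arm or the gripper's body presses on something with over 40 N, if the wrist force passes 120 N, or if a joint passes its speed limit or range.

### The arm

A 7-joint arm with a two-finger parallel gripper is mounted at the origin on the work surface. World frame = base frame: x ahead of the robot, y to its left, z up, the work surface at z = 0. Lengths are in mm, angles in rad, forces in N, time in s.
With the tool pointing down it reaches from about 400 to 850 mm from the base axis. Payload 6.9 kg.
Tool frame: the origin (TCP) lies at the very end of the fingers, on their centre line; the grasp point (between the pads) lies 19 mm behind it; y points along the fingers, z is the direction in which the jaws open and shut, and the axes are right-handed (so a half turn about y gives the same grasp; the last joint's range is limited). The gripper opens to 85 mm and grips with 20 to 120 N. Pads are 22 mm wide; open, the fingers measure 114 mm over their backs; the gripper's body (76 mm by 85 mm) begins 54 mm behind the grasp point. The pads swing forward as they close: fully open they stand 13 mm farther back than shut.
Start: joints at [-1.173, 0.507, -0.238, 1.5, 0.126, 1.149, -0.155], TCP at [179.817, 598.563, 231.275] pointing down, gripper open.
Joint ranges: [-3.08, 3.08], [-0.24, 2.05], [-1.43, 1.35], [0, 2.5], [-1.52, 4.66], [0.17, 1.96], [-2.89, 2.89]. Speed limits (rad/s): [2.39, 2.39, 3.14, 3.14, 3.14, 3.14, 3.14].

### API

Orientations are given as [roll, pitch, yaw] about the fixed x, y, z axes, in that order (R = Rz(yaw) Ry(pitch) Rx(roll)).
In Python, from rig import observe, grab_frame, calibration, hand_in, search_frame gives the robot as it stands.
- The arm moves only by the tool carry_out, never from a script. Its argument "increments" is a list of rows, each a list of 7 numbers: the shift along the tool's x, y, z in m, then the turn, a rotation vector about the tool's x, y, z in degrees, then the gripper's target within -1 to 1 (fully open at 1, half-way at 0, shut at -1). In form: [[tx, ty, tz, rx, ry, rz, grip], ...]. A call has 1 to 20 rows; each row is the pose to reach, as a shift and turn from the pose measured when the call began, along the tool's axes at that moment; what a row does not reach only later rows make up. A row lasts 1/8 s, in which the tool goes at most 62.5 mm and 10.7 degrees, less where a joint would pass 70% of its speed; a pose out of reach is approached as far as the arm can. A call with a gripper value outside its range is refused whole. The fingers move at their own pace and stop on an object; "grip_force" is the grip in N (left out, the last holds). Time passes only in rows, so rows that repeat a pose let the fingers close. It gives the time, the measured TCP pose, the force and the opening at its end, in the units of the state.
- observe(): the state, without advancing time (a new reading comes with each control period).
- grab_frame(name): name is "side" or "top"; returns the picture (420x560x3 uint8, red, green, blue); there is no depth.
- calibration(name): a dict with "fx", "fy", "cx", "cy" (pixels), "dist" ([k1, k2, p1, p2, k3] as OpenCV has them; the pictures are not rectified), "camera_from_world" (4x4, takes a point from world to camera coordinates). Camera axes: x right, y down, z forward; pixel columns grow to the right and rows downward; lengths in mm; the calibration is good to about 2 mm. A picture is of the moment at which its call begins. calibration takes no time and is no camera call.
- hand_in(): hands the job in, once; it reports no verdict.
Trained networks look in the newest picture that a camera, given by its name, has taken for a name from the list of things; names that differ only in an ending like _2 or _b are one class to them, and where a whole thing is asked for, a point or a joint stands for the part that bears it (a point fixed in the world has none). Each returns a list of dicts, best first, with "confidence" (0 to 1); they miss things now and then, are a little off and sometimes report something else, mostly with a low value. They report only what shows in the picture. A call takes as long as a camera call. They do not tell look-alikes from the thing itself.
- search_frame(camera, target): "at" ([x, y, z] in mm, in world coordinates, good to about 4 mm: the middle of the surface that is visible of it).
The state is a dict: "time_s": time; "joint_positions": joint angles; "joint_velocities": joint speeds; "joint_torque": joint torques, N m; "tool_pos": TCP position; "tcp_rot": TCP orientation; "contact_force": force on the tool from outside, world axes, zero at the start; "ft_torque": the same for the moment, N m; "opening": finger opening in mm.
Only numpy, scipy, OpenCV 4.12 (cv2) and the standard library are available. Lean on these libraries where they do the work, as an engineer would, in place of code of your own. Each camera call takes 0.05 s, during which the arm holds its last target.

## Working session

There is one attempt and no reset: what is moved stays moved. The work goes in short steps, Python scripts to look and compute and a tool call to move; the robot and the scene stay as the last step left them, time stands still between calls to the robot, and variables do not carry over. Pictures are saved under pics/ and viewed, and the job is handed in when it is done.

Besides the shell and the picture viewer there is one more tool, called after "Emit:" by a JSON object that holds its "name" and its "arguments", one argument or row to a line. carry_out: Moves the arm, as the interface text tells. Its arguments: {"type":"object","properties":{"increments":{"type":"array"},"grip_force":{"type":"number"}},"required":["increments"]}

```bash
mkdir -p pics; ls
python3 - <<'E'
from rig import *
import cv2,numpy as np
print(observe())
for n in("side","top"):
    f=grab_frame(n); cv2.imwrite(f"pics/{n}0.png",cv2.cvtColor(f,cv2.COLOR_RGB2BGR))
    c=calibration(n); print(n,c['fx'],c['fy'],c['cx'],c['cy'],c['dist']); print(np.round(c['camera_from_world'],3))
    for t in ["case","lid_handle","source","slot","guard_top","lens","mirror"]:
        print(t,[(np.round(d['at']),round(d['confidence'],2)) for d in search_frame(n,t)])
E
```

```text
pics
{'time_s': 0.0, 'joint_positions': array([-1.17348843,  0.50834846, -0.23751878,  1.50113634,  0.12570767,
        1.14891605, -0.15480304]), 'joint_velocities': array([-0.00091705, -0.00107324, -0.00065944, -0.00050272,  0.00051755,
        0.00044999, -0.0003834 ]), 'joint_torque': array([ 7.63010103e-04, -6.20590568e+01, -2.18637429e+00, -2.49662375e+01,
        1.27776910e-02,  1.16207832e-02, -2.29071034e-06]), 'tool_pos': array([179.73704656, 598.06497724, 230.42167248]), 'tcp_rot': array([-1.57261365e+00, -4.52440126e-05, -2.91795298e-01]), 'contact_force': array([-0.82513756, -0.05921448,  0.17395708]), 'ft_torque': array([-0.01251567,  0.00952739, -0.01190186]), 'opening': 85.4344284029585}
side 488.50918244561416 488.50918244561416 281.56817737066115 206.17438866324545 [0.05114303 0.         0.         0.         0.        ]
[[ 9.70000e-01 -2.41000e-01 -2.10000e-02 -4.79710e+02]
 [-1.78000e-01 -6.54000e-01 -7.36000e-01  2.31226e+02]
 [ 1.63000e-01  7.18000e-01 -6.77000e-01  1.47644e+03]
 [ 0.00000e+00  0.00000e+00  0.00000e+00  1.00000e+00]]
case [(array([800., 115.,  
[... 910 characters left out ...]
202e+03]
 [ 0.000000e+00  0.000000e+00  0.000000e+00  1.000000e+00]]
case [(array([342., 449., 118.]), 0.7), (array([518., 199.,  84.]), 0.69), (array([588., 598.,  85.]), 0.68), (array([ 213., -252.,  122.]), 0.62), (array([787., 155.,  82.]), 0.56)]
lid_handle [(array([805., 155.,  87.]), 0.96), (array([522., 201.,  86.]), 0.95), (array([ 212., -260.,  123.]), 0.9), (array([348., 459., 114.]), 0.8), (array([592., 608.,  88.]), 0.64)]
source [(array([ 468., -207.,   87.]), 0.58)]
slot [(array([ 468., -208.,   85.]), 0.93), (array([ 499., -458.,   13.]), 0.56)]
guard_top [(array([540.,  -7.,  58.]), 0.85)]
lens [(array([ 497., -456.,   13.]), 0.93)]
mirror [(array([575., 415.,  36.]), 0.67)]
```

View pics/side0.png

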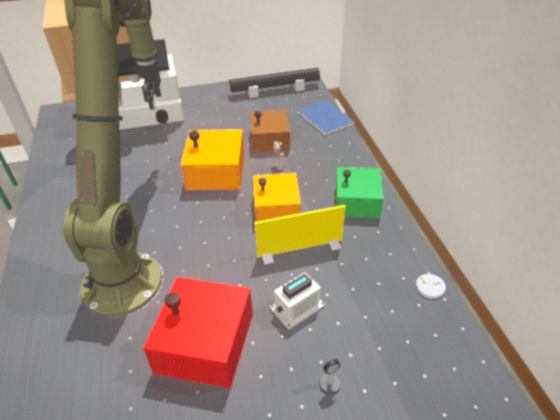

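View pics/top0.png

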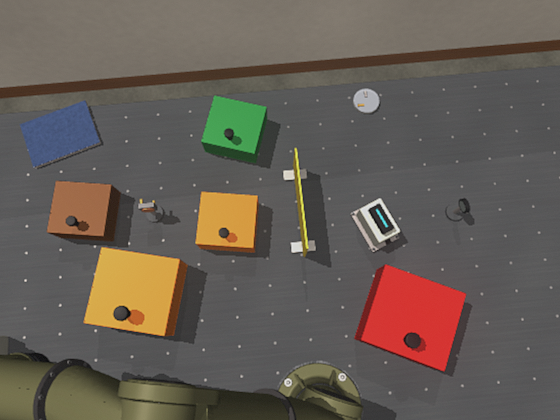

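The top view shows the small orange case (meant) at about px (227,222) with its knob at (224,233). The larger orange one is at (135,293), the guard runs from (296,150) to (306,252), and the slot is at (378,216). The lens is at (460,210) and the mirror at (150,210). Next I measure these precisely.

```bash
cat > h.py <<'E'
from rig import *
import cv2,numpy as np
def cam(n):
    c=calibration(n);K=np.array([[c['fx'],0,c['cx']],[0,c['fy'],c['cy']],[0,0,1]]);return K,np.array(c['dist']),np.array(c['camera_from_world'])
def onplane(n,px,z):
    K,d,T=cam(n);p=cv2.undistortPoints(np.array(px,float).reshape(-1,1,2),K,d).reshape(-1,2)
    R=T[:3,:3];o=-R.T@T[:3,3];r=np.c_[p,np.ones(len(p))]@R
    return o+r*((z-o[2])/r[:,2])[:,None]
def proj(n,P):
    K,d,T=cam(n);return cv2.projectPoints(np.array(P,float).reshape(-1,1,3),T[:3,:3],T[:3,3],K,d)[0].reshape(-1,2)
def load(f): return cv2.cvtColor(cv2.imread(f),cv2.COLOR_BGR2RGB)
def save(f,im,box=None,s=1):
    if box: x0,y0,x1,y1=box; im=im[y0:y1,x0:x1]
    im=cv2.resize(im,None,fx=s,fy=s,interpolation=cv2.INTER_NEAREST); cv2.imwrite(f,cv2.cvtColor(im,cv2.COLOR_RGB2BGR))
E
python3 - <<'E'
from h import *
t=load('pics/top0.png')
save('pics/t1.png',t,(180,140,320,270),5); save('pics/t2.png',t,(340,180,480,260),5)
s=load('pics/side0.png'); save('pics/s1.png',s,(230,160,360,330),3)
for n,im,box in(('top',t,(340,180,410,260)),('side',s,(260,260,330,330))):
    hsv=cv2.cvtColor(im,cv2.COLOR_RGB2HSV); m=cv2.inRange(hsv,(80,100,120),(100,255,255)); mm=np.zeros_like(m);x0,y0,x1,y1=box;mm[y0:y1,x0:x1]=m[y0:y1,x0:x1]
    ys,xs=np.nonzero(mm);P=onplane(n,np.c_[xs,ys],110)[:,:2];c=P.mean(0);u,S,V=np.linalg.svd(P-c)
    r=cv2.minAreaRect(P.astype(np.float32))
    print(n,len(xs),c,'ax deg',np.degrees(np.arctan2(V[0,1],V[0,0])),S/np.sqrt(len(xs))*12**.5,r)
E
```

```text
top 59 [ 484.02794763 -222.24927002] ax deg -157.12593003932295 [55.08448065  7.98435669] ((484.12847900390625, -222.1973114013672), (54.996917724609375, 7.7121806144714355), 22.791593551635742)
side 33 [ 485.30405728 -219.63951607] ax deg -156.26469186272 [54.22369045  5.7065995 ] ((484.2252197265625, -220.0613555908203), (53.088191986083984, 5.6819963455200195), 23.244455337524414)
```

View pics/t1.png

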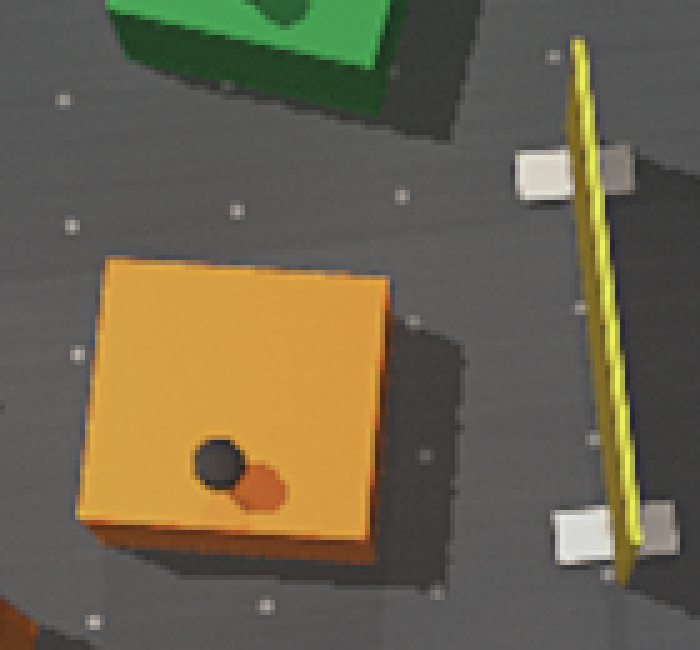

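View pics/t2.png

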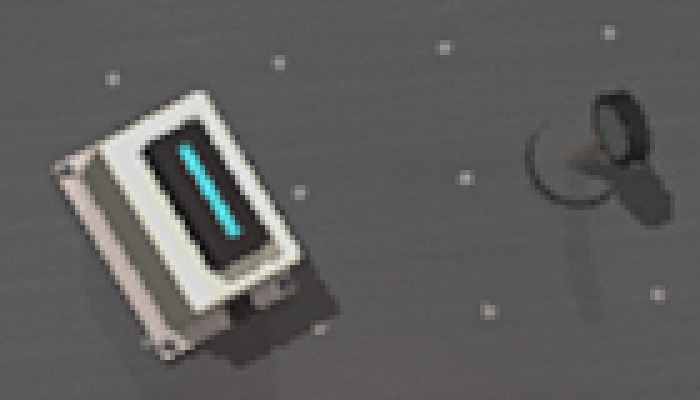

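View pics/s1.png

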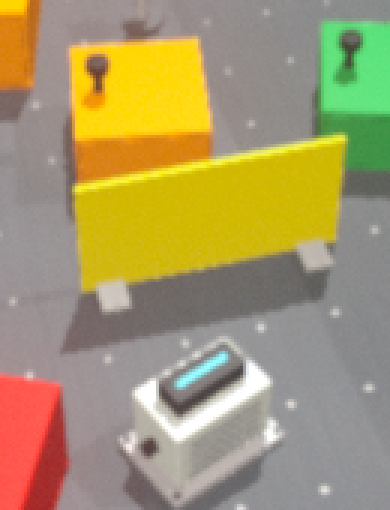

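Run:
```python
from h import *
a=lambda l,ox,oy,s:np.array(l)/s+[ox,oy]-0.5
C=onplane('top',a([(106,259),(389,279),(369,540),(79,520)],180,140,5),86)
print(C,'ctr',C.mean(0))
print([np.linalg.norm(C[i]-C[(i+1)%4]) for i in range(4)])
d=(C[0]+C[1]-C[2]-C[3]);print('yaw',np.degrees(np.arctan2(d[1],d[0])),np.degrees(np.arctan2(*(C[0]-C[1])[:2][::-1]))-90)
CS=onplane('side',a([(70,47),(197,39),(211,133),(77,139)],230,160,3),86);print(CS,CS.mean(0))
print('knob top',onplane('top',a([(219,464)],180,140,5),129), 'side',onplane('side',a([(96,61)],230,160,3),125))
print('guard top',onplane('top',a([(579,40),(638,543)],180,140,5),153),onplane('side',a([(77,186),(345,137)],230,160,3),153))
```

```text
[[611.91479862 268.05430725  86.        ]
 [585.24535256 110.08917048  86.        ]
 [438.48085652 133.59195026  86.        ]
 [464.50480415 291.55727828  86.        ]] ctr [525.03645296 200.82317657  86.        ]
[np.float64(160.20063604937252), np.float64(148.63444403244765), np.float64(160.09463046912515), np.float64(149.2718865550442)]
yaw -9.078470493032919 -9.582947327837132
[[466.12222874 295.57481404  86.        ]
 [612.42218728 270.58749589  86.        ]
 [584.66274332 109.29550987  86.        ]
 [441.98552017 138.21005906  86.        ]] [526.29816988 203.41696972  86.        ]
knob top [[479.91597159 208.68279675 129.        ]] side [[481.80456541 215.81567879 125.        ]]
guard top [[692.04012174  -5.952333   153.        ]
 [412.82880183  -8.10004891 153.        ]] [[417.20438741  -1.23508316 153.        ]
 [693.82341353  -2.84870335 153.        ]]
```

```bash
cat >> h.py <<'E'
from scipy.spatial.transform import Rotation as Ro
def pose():
    o=observe(); return o,np.array(o['tool_pos']),Ro.from_euler('xyz',o['tcp_rot'])
def down(yaw,tilt=0): # tilt: top leaning toward +x local (deg), about tool z-axis
    return Ro.from_euler('z',yaw,degrees=True)*Ro.from_euler('x',-90,degrees=True)*Ro.from_euler('z',tilt,degrees=True)
def inc(p,R):
    o,p0,R0=pose(); t=R0.inv().apply(np.array(p)-p0)/1000; r=(R0.inv()*R).as_rotvec(degrees=True)
    return np.r_[t.round(4),r.round(2)]
E
python3 - <<'E'
from h import *
print(inc([481.3,209.3,200],down(-9.4)))
print(inc([481.3,209.3,102],down(-9.4)))
E
```

```text
[ 0.4007  0.0313 -0.2861  0.     -7.32    0.    ]
[ 0.4007  0.1293 -0.2861  0.     -7.32    0.    ]
```

Emit:
{"name": "carry_out", "arguments": {
  "increments": [
    [0.05,0.0,-0.035,0,-1,0,1],
    [0.1,0.005,-0.07,0,-2,0,1],
    [0.15,0.01,-0.107,0,-3,0,1],
    [0.2,0.015,-0.143,0,-4,0,1],
    [0.25,0.02,-0.18,0,-5,0,1],
    [0.3,0.025,-0.215,0,-6,0,1],
    [0.35,0.03,-0.25,0,-7,0,1],
    [0.4,0.031,-0.286,0,-7.3,0,1],
    [0.4,0.031,-0.286,0,-7.3,0,1],
    [0.4,0.031,-0.286,0,-7.3,0,1],
    [0.4,0.031,-0.286,0,-7.3,0,1]
  ],
  "grip_force": 25
}}

```text
time_s: 2.17
tool_pos: [479.8, 211.1, 200.4]
tcp_rot: [-1.57, 0.0, -0.162]
contact_force: [1.3, -0.0, -0.4]
opening: 85.4
```

Run:
```python
from h import *
o,p,R=pose();print(o['time_s'],p,o['tcp_rot'],o['joint_positions'])
f=grab_frame('side');save('pics/side1.png',f,(200,60,400,260),3)
f=grab_frame('top');save('pics/top1.png',f,(130,120,330,320),3)
print(inc([481.3,209.3,102],down(-9.4)))
```

```text
2.175 [479.79729681 211.09503055 200.41401315] [-1.57016488e+00  2.79283773e-04 -1.61856447e-01] [-0.33355817  0.37941688 -0.1795757   1.81191773  0.08018578  0.95714994
  0.86210186]
[ 0.0017  0.0984 -0.0015 -0.02    0.13   -0.01  ]
```

View pics/side1.png

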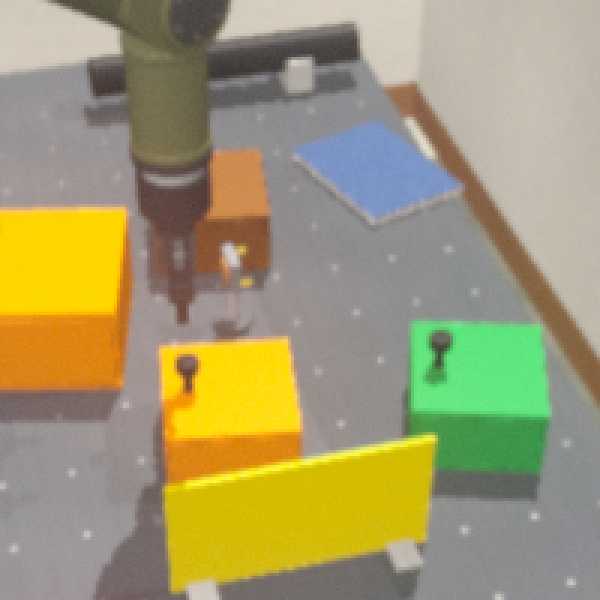

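View pics/top1.png

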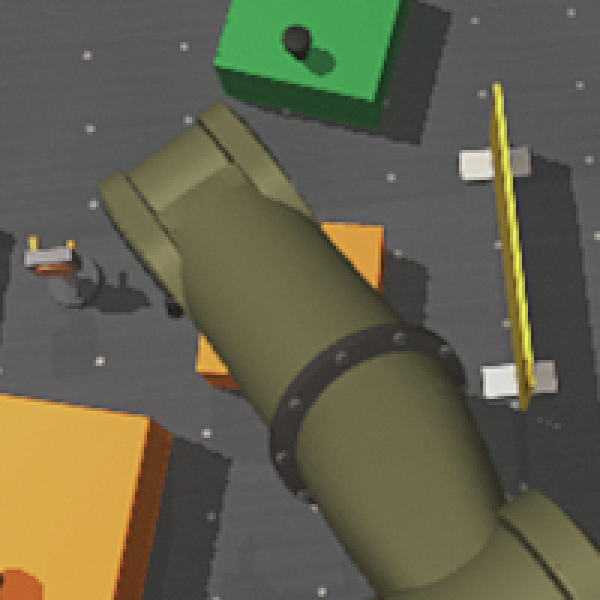

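Run:
```python
from h import *
print((proj('side',[[479.8,211.1,200.4],[481.3,209.3,129]])-[200,60])*3)
```

```text
[[180.13243881 308.15261336]
 [185.12233831 360.41007589]]
```

The side crop shows the open gripper directly above the small orange knob (knob head at about px (187,363) of the crop, predicted (185,360)). I descend and grip it.

Emit:
{"name": "carry_out", "arguments": {
  "increments": [
    [0.001,0.04,-0.001,0,0,0,1],
    [0.002,0.08,-0.001,0,0,0,1],
    [0.002,0.098,-0.001,0,0,0,1],
    [0.002,0.098,-0.001,0,0,0,1],
    [0.002,0.098,-0.001,0,0,0,-1],
    [0.002,0.098,-0.001,0,0,0,-1],
    [0.002,0.098,-0.001,0,0,0,-1],
    [0.002,0.098,-0.001,0,0,0,-1],
    [0.002,0.098,-0.001,0,0,0,-1],
    [0.002,0.098,-0.001,0,0,0,-1],
    [0.002,0.098,-0.001,0,0,0,-1],
    [0.002,0.098,-0.001,0,0,0,-1]
  ],
  "grip_force": 25
}}

```text
time_s: 3.78
tool_pos: [482.1, 209.9, 103.2]
tcp_rot: [-1.57, -0.001, -0.162]
contact_force: [-1.3, 0.4, 6.1]
opening: 26.7
```

```bash
cat >> h.py <<'E'
def arc(c,th,yaw,pg=None):
    pass
E
python3 - <<'E'
from h import *
o,p,R=pose();print(o['time_s'],p,o['tcp_rot'],o['opening'],o['contact_force'])
f=grab_frame('side');save('pics/side2.png',f,(200,60,400,260),3)
# arc from the current point
yaw=-9.4; ex=np.array([np.cos(np.radians(yaw)),np.sin(np.radians(yaw)),0])
for deg in range(0,105,5):
    th=np.radians(deg)
    dx=(-120*np.cos(th)+43*np.sin(th))+120; dz=120*np.sin(th)+43*np.cos(th)-43
    tg=p+ex*dx+[0,0,dz]; print(deg,inc(tg,R)[:3])
E
```

```text
3.775 [482.07502428 209.89451383 103.16932589] [-1.56963946e+00 -9.62723706e-04 -1.61881695e-01] 26.665066006163933 [-1.27662022  0.36602701  6.10373263]
0 [ 0. -0. -0.]
5 [ 0.0043 -0.0103 -0.    ]
10 [ 0.0094 -0.0202 -0.    ]
15 [ 0.0153 -0.0296 -0.    ]
20 [ 0.022  -0.0384 -0.    ]
25 [ 0.0295 -0.0467 -0.    ]
30 [ 0.0377 -0.0542 -0.    ]
35 [ 0.0465 -0.061  -0.    ]
40 [ 0.0558 -0.067  -0.    ]
45 [ 0.0657 -0.0722 -0.0001]
50 [ 0.0759 -0.0765 -0.0001]
55 [ 0.0865 -0.0799 -0.0001]
60 [ 0.0974 -0.0823 -0.0001]
65 [ 1.084e-01 -8.380e-02 -1.000e-04]
70 [ 0.1195 -0.0844 -0.0002]
75 [ 0.1306 -0.0839 -0.0002]
80 [ 0.1416 -0.0825 -0.0002]
85 [ 0.1525 -0.0802 -0.0002]
90 [ 0.1631 -0.0769 -0.0003]
95 [ 0.1734 -0.0726 -0.0003]
100 [ 0.1833 -0.0676 -0.0003]
```

View pics/side2.png

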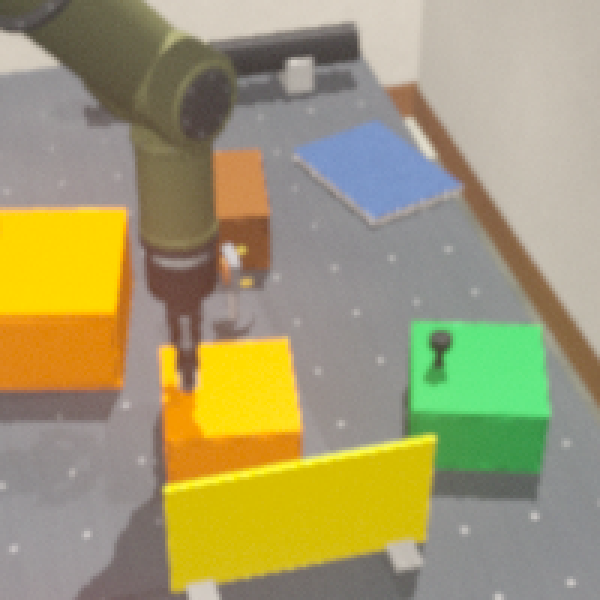

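The fingers hold the knob head (opening 26.7 mm). I swing it along the arc to about 60° first.

Emit:
{"name": "carry_out", "arguments": {
  "increments": [
    [0.004,-0.01,0,0,0,0,-1],
    [0.009,-0.02,0,0,0,0,-1],
    [0.015,-0.03,0,0,0,0,-1],
    [0.022,-0.038,0,0,0,0,-1],
    [0.03,-0.047,0,0,0,0,-1],
    [0.038,-0.054,0,0,0,0,-1],
    [0.047,-0.061,0,0,0,0,-1],
    [0.056,-0.067,0,0,0,0,-1],
    [0.066,-0.072,0,0,0,0,-1],
    [0.076,-0.0765,0,0,0,0,-1],
    [0.0865,-0.08,0,0,0,0,-1],
    [0.0975,-0.082,0,0,0,0,-1],
    [0.0975,-0.082,0,0,0,0,-1]
  ]
}}

```text
time_s: 5.45
tool_pos: [579.8, 193.6, 185.7]
tcp_rot: [-1.569, -0.003, -0.163]
contact_force: [-2.4, -1.9, 4.6]
opening: 26.9
```

Run:
```python
from h import *
o,p,R=pose();print(o['time_s'],p,o['tcp_rot'],o['opening'],o['contact_force'])
f=grab_frame('side');save('pics/side3.png',f,(200,60,400,260),3)
# knob target relative to start grip
p0=np.array([482.1,209.9,103.2]);yaw=-9.4; ex=np.array([np.cos(np.radians(yaw)),np.sin(np.radians(yaw)),0])
for deg in range(60,107,5):
    th=np.radians(deg)
    dx=(-120*np.cos(th)+43*np.sin(th))+120; dz=120*np.sin(th)+43*np.cos(th)-43
    print(deg,inc(p0+ex*dx+[0,0,dz],down(-9.4)))
```

```text
5.45 [579.78273564 193.6409959  185.74518509] [-1.56926082 -0.00265722 -0.16294846] 26.89010550366099 [-2.42513022 -1.93484929  4.57098739]
60 [-1.3e-03  0.0e+00  1.0e-04 -7.0e-02  8.0e-02  1.3e-01]
65 [ 9.8e-03 -1.5e-03  1.0e-04 -7.0e-02  8.0e-02  1.3e-01]
70 [ 2.09e-02 -2.00e-03  1.00e-04 -7.00e-02  8.00e-02  1.30e-01]
75 [ 3.2e-02 -1.5e-03  1.0e-04 -7.0e-02  8.0e-02  1.3e-01]
80 [ 4.3e-02 -1.0e-04  0.0e+00 -7.0e-02  8.0e-02  1.3e-01]
85 [ 0.0539  0.0023  0.     -0.07    0.08    0.13  ]
90 [ 0.0645  0.0056 -0.     -0.07    0.08    0.13  ]
95 [ 0.0748  0.0098 -0.     -0.07    0.08    0.13  ]
100 [ 0.0847  0.0149 -0.     -0.07    0.08    0.13  ]
105 [ 9.41e-02  2.09e-02 -1.00e-04 -7.00e-02  8.00e-02  1.30e-01]
```

View pics/side3.png

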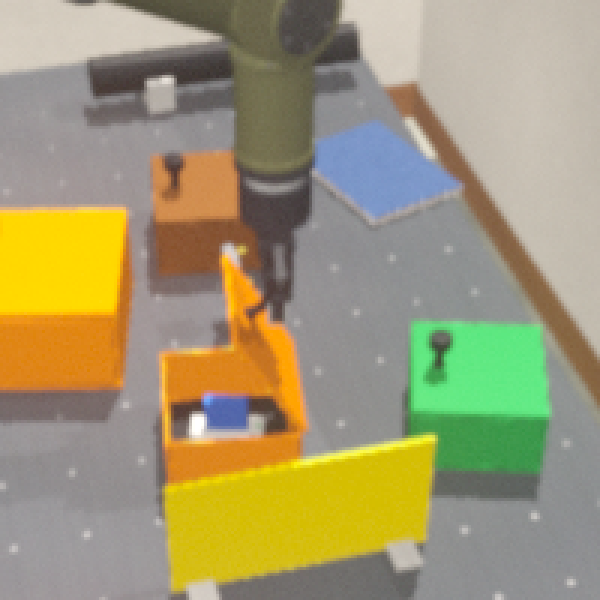

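The side view shows the lid at about 60°, with the knob in the fingers and the blue-finned sensor visible inside at crop px (228,412). I continue to about 104°.

Emit:
{"name": "carry_out", "arguments": {
  "increments": [
    [0.01,-0.0015,0,0,0,0,-1],
    [0.021,-0.002,0,0,0,0,-1],
    [0.032,-0.0015,0,0,0,0,-1],
    [0.043,0,0,0,0,0,-1],
    [0.054,0.0023,0,0,0,0,-1],
    [0.0645,0.0056,0,0,0,0,-1],
    [0.075,0.01,0,0,0,0,-1],
    [0.085,0.015,0,0,0,0,-1],
    [0.092,0.0195,0,0,0,0,-1],
    [0.093,0.02,0,0,0,0,-1]
  ]
}}

```text
time_s: 6.75
tool_pos: [671.9, 178.2, 165.5]
tcp_rot: [-1.57, -0.003, -0.163]
contact_force: [2.2, -3.0, 3.7]
opening: 26.8
```

Run:
```python
from h import *
o,p,R=pose();print(o['time_s'],p,o['tcp_rot'],o['opening'],o['contact_force'])
f=grab_frame('side');save('pics/side4.png',f,(200,60,400,260),3)
```

```text
6.75 [671.93716541 178.24673843 165.54845169] [-1.56958493 -0.00294848 -0.16322982] 26.786430645042348 [ 2.18633956 -3.01288499  3.74284871]
```

View pics/side4.png

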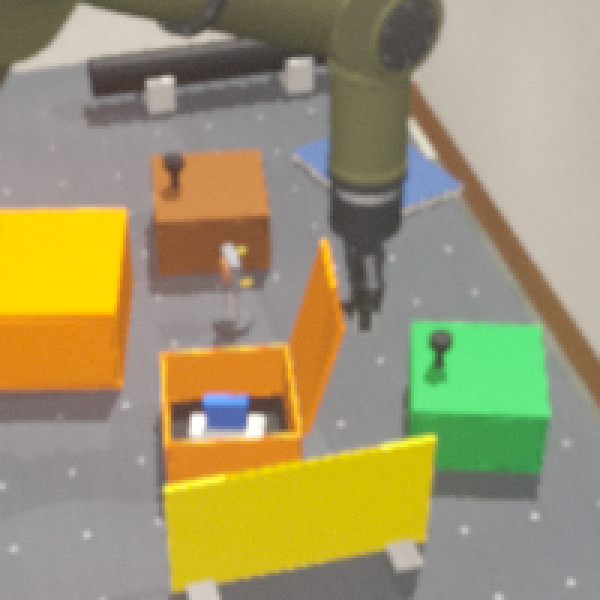

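The lid is past vertical and leaning back. I release it and retreat upward.

Emit:
{"name": "carry_out", "arguments": {
  "increments": [
    [0,0,0,0,0,0,1],
    [0,0,0,0,0,0,1],
    [0,0,0,0,0,0,1],
    [0,0,0,0,0,0,1],
    [0,0,0,0,0,0,1],
    [0.004,-0.03,0,0,0,0,1],
    [0.006,-0.08,0,0,0,0,1],
    [0.006,-0.13,0,0,0,0,1],
    [0.0,-0.16,0,0,0,0,1],
    [-0.05,-0.16,0,0,0,0,1],
    [-0.1,-0.16,0,0,0,0,1],
    [-0.15,-0.16,0,0,0,0,1],
    [-0.2,-0.16,0,0,0,0,1],
    [-0.25,-0.16,0,0,0,0,1],
    [-0.28,-0.16,0,0,0,0,1],
    [-0.28,-0.16,0,0,0,0,1]
  ]
}}

```text
time_s: 8.8
tool_pos: [393.0, 224.3, 325.7]
tcp_rot: [-1.569, -0.004, -0.16]
contact_force: [0.5, -0.0, 0.2]
opening: 85.1
```

Run:
```python
from h import *
o,p,R=pose();print(o['time_s'],p,o['tcp_rot'],o['opening'],o['contact_force'],o['joint_positions'])
f=grab_frame('side');save('pics/side5.png',f,(200,60,400,260),3);cv2.imwrite('pics/side5f.png',cv2.cvtColor(f,cv2.COLOR_RGB2BGR))
f=grab_frame('top');save('pics/top5.png',f,(130,120,330,320),3);cv2.imwrite('pics/top5f.png',cv2.cvtColor(f,cv2.COLOR_RGB2BGR))
for n in('side','top'):print(n,[(np.round(d['at']),round(d['confidence'],2)) for d in search_frame(n,'sensor')])
```

```text
8.8 [392.98725365 224.30547321 325.74191286] [-1.56891663 -0.00370479 -0.16023015] 85.14952290160878 [ 0.49023293 -0.00439164  0.19138501] [-0.38259629  0.16188865 -0.22955707  1.75692718  0.04032416  1.22324141
  0.78772256]
side [(array([519., 201.,  35.]), 0.6)]
top [(array([528., 196.,  27.]), 0.6)]
```

View pics/side5.png

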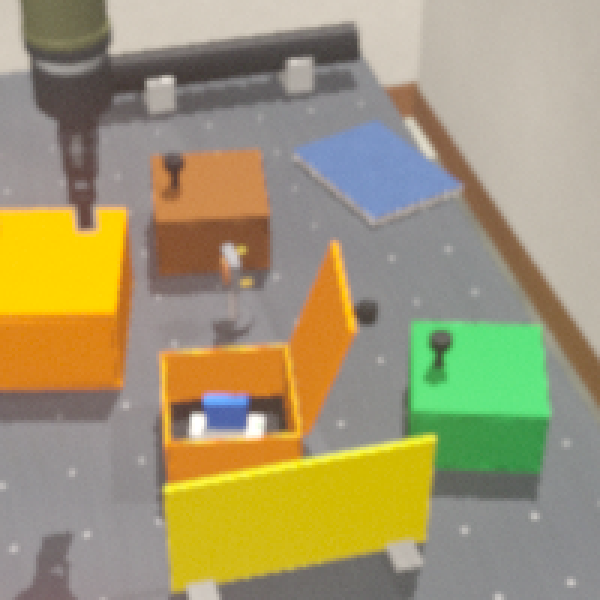

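View pics/top5.png

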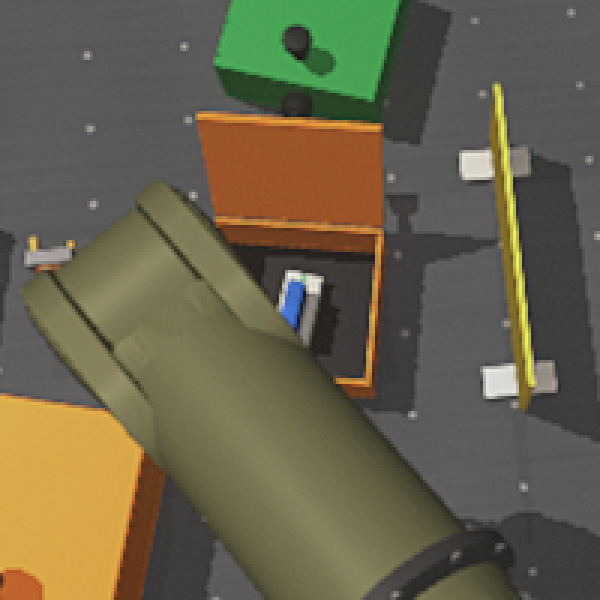

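The lid rests on its stop, but the arm hides part of the sensor in the top view. I move it left for a clear look.

Emit:
{"name": "carry_out", "arguments": {
  "increments": [
    [-0.035,0,0.035,0,0,0,1],
    [-0.07,0,0.07,0,0,0,1],
    [-0.11,0,0.114,0,0,0,1],
    [-0.11,0,0.13,0,0,0,1],
    [-0.11,0,0.13,0,0,0,1]
  ]
}}

```text
time_s: 9.62
tool_pos: [309.7, 370.0, 324.0]
tcp_rot: [-1.57, -0.003, -0.164]
contact_force: [0.1, -0.9, -0.4]
opening: 85.7
```

Run:
```python
from h import *
f=grab_frame('top');save('pics/top6.png',f,(190,150,270,260),7);cv2.imwrite('pics/top6f.png',cv2.cvtColor(f,cv2.COLOR_RGB2BGR))
t=f;hsv=cv2.cvtColor(t,cv2.COLOR_RGB2HSV);m=cv2.inRange(hsv,(105,120,60),(125,255,255));m[:,:190]=0;m[:,270:]=0;m[:150]=0;m[260:]=0
ys,xs=np.nonzero(m);print(len(xs),xs.min(),xs.max(),ys.min(),ys.max())
f=grab_frame('side');save('pics/side6.png',f,(245,170,310,225),9)
```

```text
99 223 230 214 232
```

View pics/top6.png

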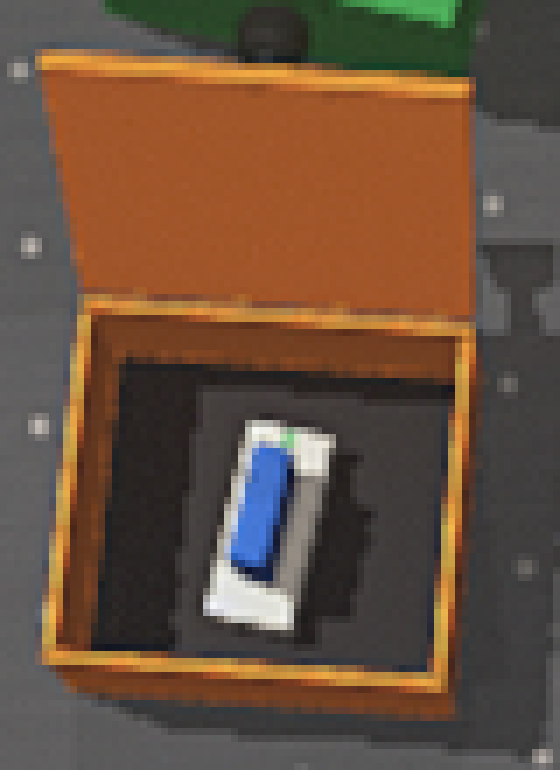

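View pics/side6.png

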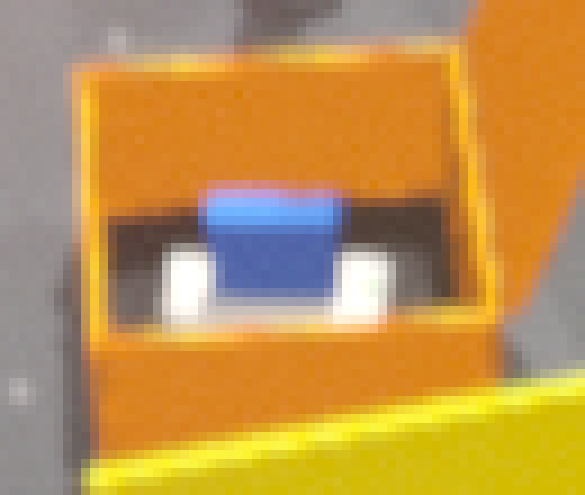

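Run:
```python
from h import *
a=lambda l,ox,oy,s:np.array(l)/s+[ox,oy]-0.5
for l,z in(([(247,421),(337,434),(294,630),(203,614)],27),([(258,446),(295,447),(268,568),(230,562)],67)):
    C=onplane('top',a(l,190,150,7),z);d=C[0]+C[1]-C[2]-C[3];print(C.mean(0),[round(np.linalg.norm(C[i]-C[(i+1)%4]),1) for i in range(4)],np.degrees(np.arctan2(d[1],d[0])))
C=onplane('side',a([(200,189),(342,189),(344,229),(207,229)],245,170,9),67);print('side fin',C.mean(0),[round(np.linalg.norm(C[i]-C[(i+1)%4]),1) for i in range(4)],C)
```

```text
[522.40657313 202.61515619  27.        ] [np.float64(38.0), np.float64(84.3), np.float64(38.2), np.float64(83.2)] -16.496717151421013
[521.6555476  201.83733248  67.        ] [np.float64(15.0), np.float64(50.7), np.float64(15.5), np.float64(48.8)] -16.907734297915475
side fin [523.30119362 205.89735986  67.        ] [np.float64(54.1), np.float64(23.1), np.float64(51.6), np.float64(23.3)] [[499.06499616 224.48309495  67.        ]
 [551.2128454  210.18737711  67.        ]
 [546.36587993 187.6440975   67.        ]
 [496.56105301 201.27486987  67.        ]]
```

Run:
```python
from h import *
o,p,R=pose();print(p)
print(inc([522.2,203,170],down(-16.7)))
```

```text
[310.09521008 368.26346511 324.1950046 ]
[ 0.2361  0.155  -0.1277  0.      7.14    0.18  ]
```

Emit:
{"name": "carry_out", "arguments": {
  "increments": [
    [0.05,0.01,-0.027,0,2,0,1],
    [0.1,0.03,-0.054,0,4,0,1],
    [0.15,0.06,-0.08,0,6,0,1],
    [0.2,0.1,-0.108,0,7,0,1],
    [0.236,0.13,-0.128,0,7.1,0.2,1],
    [0.236,0.155,-0.128,0,7.1,0.2,1],
    [0.236,0.155,-0.128,0,7.1,0.2,1],
    [0.236,0.155,-0.128,0,7.1,0.2,1]
  ]
}}

```text
time_s: 10.72
tool_pos: [522.3, 202.6, 171.1]
tcp_rot: [-1.57, -0.0, -0.291]
contact_force: [-0.1, -0.2, 0.5]
opening: 85.3
```

Run:
```python
from h import *
o,p,R=pose();print(p,o['tcp_rot'],o['joint_positions'])
print(inc([522.2,203,33],down(-16.7)))
```

```text
[522.32405983 202.55796644 171.07419003] [-1.57017539e+00 -4.54217170e-04 -2.91097658e-01] [-0.28534371  0.46219866 -0.19138832  1.7626949   0.10615183  0.92596879
  0.75874085]
[-0.0003  0.1381  0.0003 -0.04    0.02    0.03  ]
```

Emit:
{"name": "carry_out", "arguments": {
  "increments": [
    [0,0.04,0,0,0,0,1],
    [0,0.08,0,0,0,0,1],
    [0,0.115,0,0,0,0,1],
    [0,0.138,0,0,0,0,1],
    [0,0.138,0,0,0,0,1],
    [0,0.138,0,0,0,0,-1],
    [0,0.138,0,0,0,0,-1],
    [0,0.138,0,0,0,0,-1],
    [0,0.138,0,0,0,0,-1],
    [0,0.138,0,0,0,0,-1],
    [0,0.138,0,0,0,0,-1],
    [0,0.138,0,0,0,0,-1],
    [0,0.138,0,0,0,0,-1],
    [0,0.138,0,0,0,0,-1]
  ],
  "grip_force": 45
}}

```text
time_s: 12.48
tool_pos: [522.7, 202.8, 33.4]
tcp_rot: [-1.57, -0.001, -0.291]
contact_force: [-0.0, 0.6, 6.0]
opening: 15.2
```

Run:
```python
from h import *
o,p,R=pose();print(p,o['tcp_rot'],o['opening'],o['contact_force'])
```

```text
[522.67484192 202.76021598  33.4487789 ] [-1.56973209e+00 -1.01371754e-03 -2.91102499e-01] 15.20276507594398 [-0.00959833  0.57123805  5.95660563]
```

The grip on the fin reads 15.2 mm. I lift straight up.

Emit:
{"name": "carry_out", "arguments": {
  "increments": [
    [0,-0.01,0,0,0,0,-1],
    [0,-0.03,0,0,0,0,-1],
    [0,-0.06,0,0,0,0,-1],
    [0,-0.09,0,0,0,0,-1],
    [0,-0.12,0,0,0,0,-1],
    [0,-0.15,0,0,0,0,-1],
    [0,-0.18,0,0,0,0,-1],
    [0,-0.205,0,0,0,0,-1],
    [0,-0.215,0,0,0,0,-1],
    [0,-0.215,0,0,0,0,-1]
  ]
}}

```text
time_s: 13.72
tool_pos: [522.3, 202.5, 248.5]
tcp_rot: [-1.57, -0.001, -0.291]
contact_force: [0.2, -0.3, -2.5]
opening: 15.6
```

Run:
```python
from h import *
o,p,R=pose();print(p,o['tcp_rot'],o['opening'],o['contact_force'],o['joint_positions'])
f=grab_frame('side');save('pics/side7.png',f,(200,60,400,260),3)
f=grab_frame('top');save('pics/top7.png',f,(130,120,330,320),3)
print(inc([484.5,-221,250],down(22.9)))
```

```text
[522.32333094 202.49634805 248.51152854] [-1.56963698e+00 -1.25430357e-03 -2.91189675e-01] 15.555553492790516 [ 0.20543145 -0.33695565 -2.51665863] [-0.27580156  0.39018394 -0.20236332  1.6484164   0.08547091  1.10993688
  0.77833053]
[ 8.570e-02 -2.600e-03 -4.162e-01 -0.000e+00 -3.958e+01 -3.000e-02]
```

View pics/side7.png

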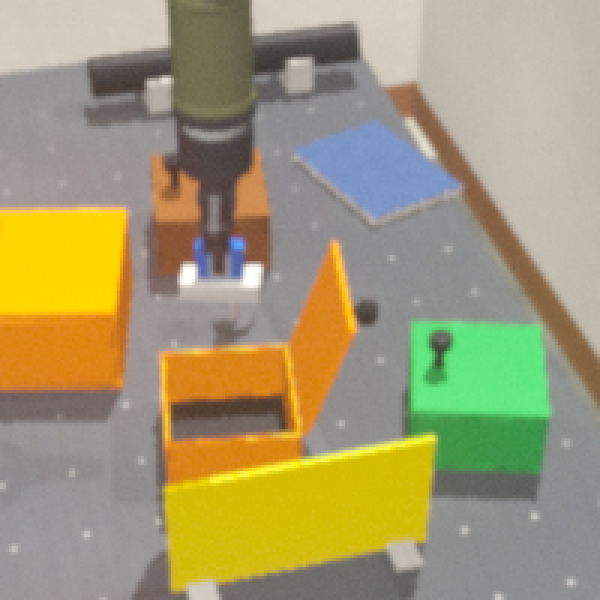

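View pics/top7.png

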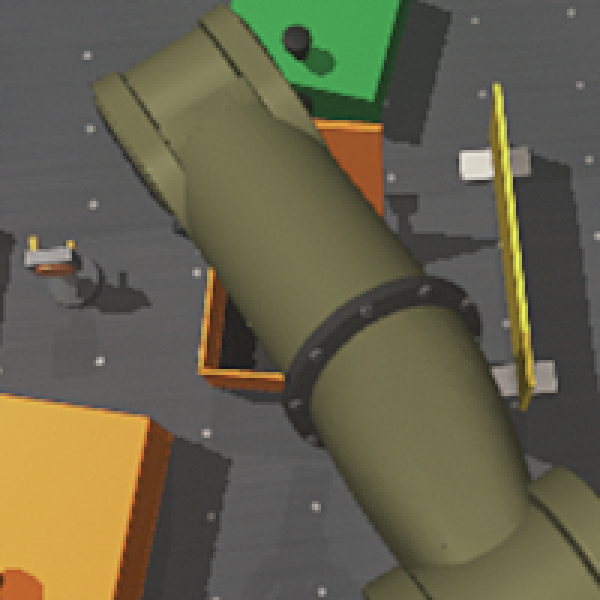

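The side view shows the sensor held level at crop px (222,275), the case empty and the lid open. Its underside is at about 220 mm, well above the guard (153 mm), so I carry it across.

Emit:
{"name": "carry_out", "arguments": {
  "increments": [
    [0.004,0,-0.02,0,-2,0,-1],
    [0.01,0,-0.05,0,-5,0,-1],
    [0.018,0,-0.09,0,-9,0,-1],
    [0.027,0,-0.13,0,-13,0,-1],
    [0.035,0,-0.17,0,-17,0,-1],
    [0.043,0,-0.21,0,-21,0,-1],
    [0.051,0,-0.25,0,-25,0,-1],
    [0.06,0,-0.29,0,-29,0,-1],
    [0.068,0,-0.33,0,-33,0,-1],
    [0.076,0,-0.37,0,-36,0,-1],
    [0.083,0,-0.4,0,-38.5,0,-1],
    [0.0857,0,-0.416,0,-39.6,0,-1],
    [0.0857,0,-0.416,0,-39.6,0,-1],
    [0.0857,0,-0.416,0,-39.6,0,-1],
    [0.0857,0,-0.416,0,-39.6,0,-1]
  ]
}}

```text
time_s: 15.7
tool_pos: [484.7, -219.5, 247.2]
tcp_rot: [-1.57, 0.0, 0.402]
contact_force: [0.1, 0.0, -2.1]
opening: 15.3
```

Run:
```python
from h import *
o,p,R=pose();print(p,o['tcp_rot'],o['opening'],o['contact_force'],o['joint_positions'])
f=grab_frame('side');save('pics/side8.png',f,(200,150,400,350),3);cv2.imwrite('pics/side8f.png',cv2.cvtColor(f,cv2.COLOR_RGB2BGR))
f=grab_frame('top');save('pics/top8.png',f,(280,120,480,320),3)
print(inc([484.5,-221,190],down(22.9)))
```

```text
[ 484.74938313 -219.5045314   247.21501829] [-1.57002179e+00  4.63578731e-04  4.01673722e-01] 15.324111903060839 [ 0.13018813  0.0139567  -2.14223421] [ 0.53473756  0.34985445 -0.2190835   1.71799205  0.08409088  1.08379419
  2.26152139]
[-0.0006  0.0574 -0.0009 -0.02    0.1    -0.02  ]
```

View pics/side8.png

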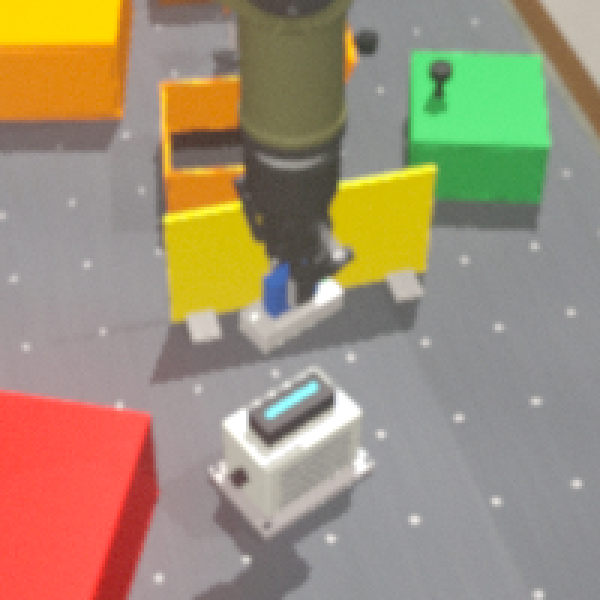

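View pics/top8.png

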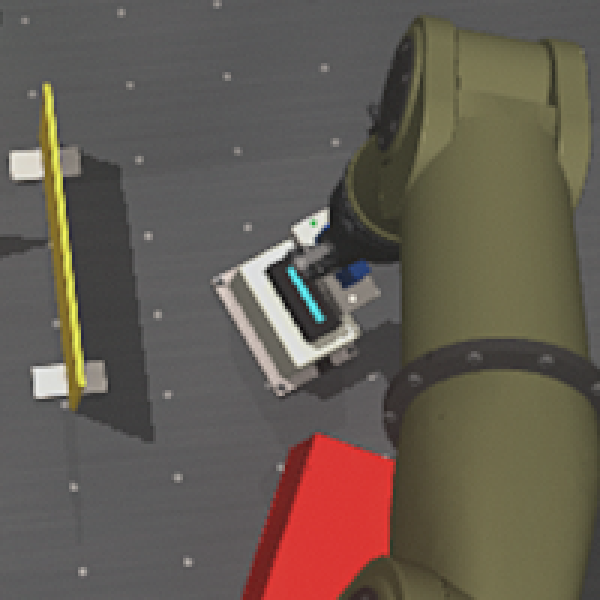

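The side view shows the sensor level at crop px (292,318), clear of the guard and beyond it, with the slot at (293,397). I descend part way and then check alignment.

Emit:
{"name": "carry_out", "arguments": {
  "increments": [
    [-0.0005,0.02,-0.001,0,0,0,-1],
    [-0.0005,0.05,-0.001,0,0,0,-1],
    [-0.0005,0.07,-0.001,0,0,0,-1],
    [-0.0005,0.077,-0.001,0,0,0,-1],
    [-0.0005,0.077,-0.001,0,0,0,-1],
    [-0.0005,0.077,-0.001,0,0,0,-1]
  ]
}}

```text
time_s: 16.55
tool_pos: [485.2, -221.1, 171.3]
tcp_rot: [-1.572, -0.001, 0.402]
contact_force: [-0.1, -0.1, -1.9]
opening: 15.6
```

Run:
```python
from h import *
o,p,R=pose();print(p,o['tcp_rot'],o['opening'],o['contact_force'])
f=grab_frame('side');cv2.imwrite('pics/side9f.png',cv2.cvtColor(f,cv2.COLOR_RGB2BGR));
# overlay: predicted sensor block at pose, and bezel
zb=p[2]-28.4
def box(c,yaw,L,W,zs):
    y=np.radians(yaw);a=np.array([np.cos(y),np.sin(y)]);b=np.array([-a[1],a[0]])
    return [np.array([*(np.array(c)+sx*L/2*a+sy*W/2*b),z]) for z in zs for sx,sy in((1,1),(1,-1),(-1,-1),(-1,1))]
out=[]
for n,im,bx in(('side',f,(250,230,340,330)),('top',grab_frame('top'),(340,180,420,260))):
    s=7;big=cv2.resize(im[bx[1]:bx[3],bx[0]:bx[2]],None,fx=s,fy=s,interpolation=cv2.INTER_CUBIC)
    raw=big.copy()
    for B,col in((box(p[:2],np.degrees(o['tcp_rot'][2]),84,36,[zb,zb+22]),(255,0,0)),(box([484.5,-221],22.9,80,34,[110,87]),(255,0,255))):
        q=(proj(n,B)-[bx[0],bx[1]]+.5)*s; q=q.astype(int)
        for k in(0,4):cv2.polylines(big,[q[k:k+4].reshape(-1,1,2)],True,col,1)
    cv2.imwrite(f'pics/ov9{n}.png',cv2.cvtColor(big[:,:630][:600] if n=='top' else big[:600],cv2.COLOR_RGB2BGR))
```

```text
[ 485.24378895 -221.09195322  171.30462269] [-1.57163190e+00 -7.13764998e-04  4.01514916e-01] 15.638817690169866 [-0.13597358 -0.10309102 -1.88721029]
```

View pics/ov9side.png

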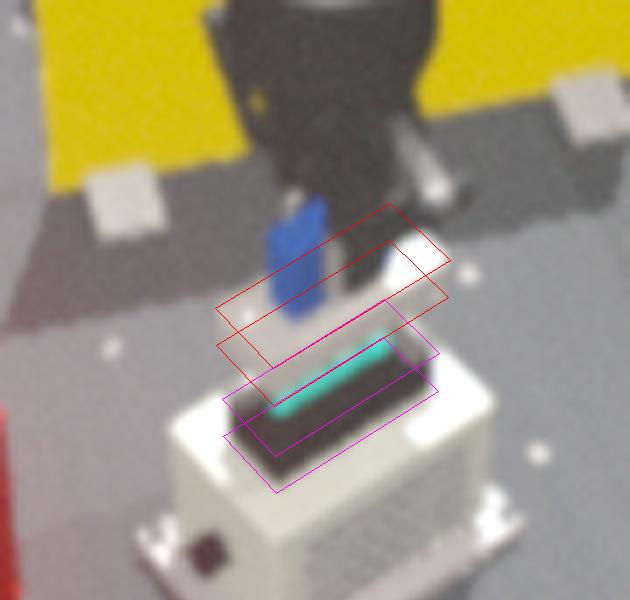

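View pics/ov9top.png

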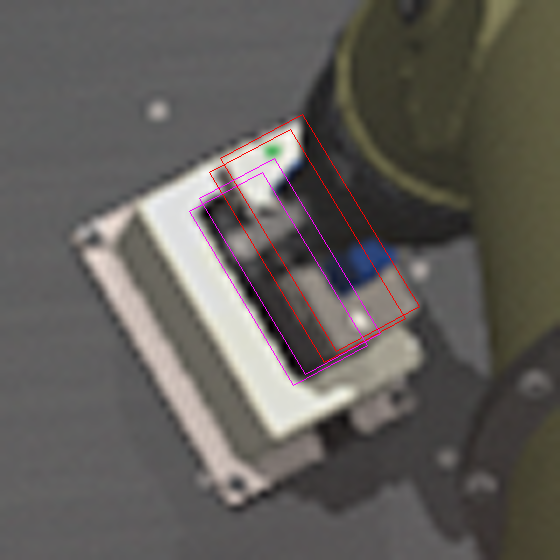

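Run:
```python
from h import *
f=grab_frame('top');cv2.imwrite('pics/top10f.png',cv2.cvtColor(f,cv2.COLOR_RGB2BGR))
bx=(362,190,407,238);big=cv2.resize(f[bx[1]:bx[3],bx[0]:bx[2]],None,fx=12,fy=12,interpolation=cv2.INTER_CUBIC);save('pics/top10.png',big)
f=grab_frame('side');bx=(272,250,322,300);big=cv2.resize(f[bx[1]:bx[3],bx[0]:bx[2]],None,fx=12,fy=12,interpolation=cv2.INTER_CUBIC);save('pics/side10.png',big)
```

```text
(no output)
```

View pics/top10.png

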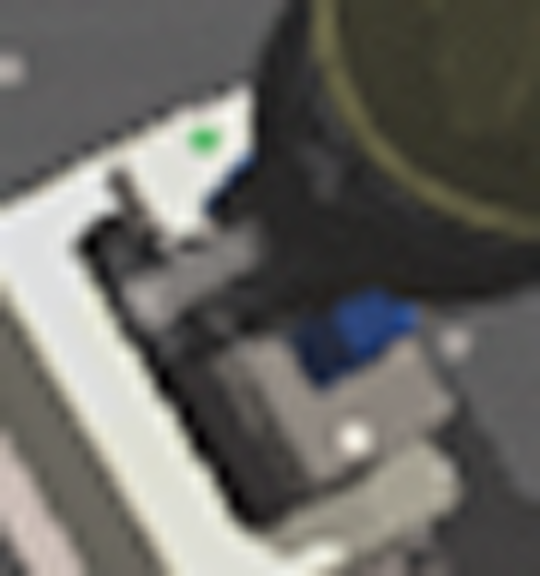

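View pics/side10.png

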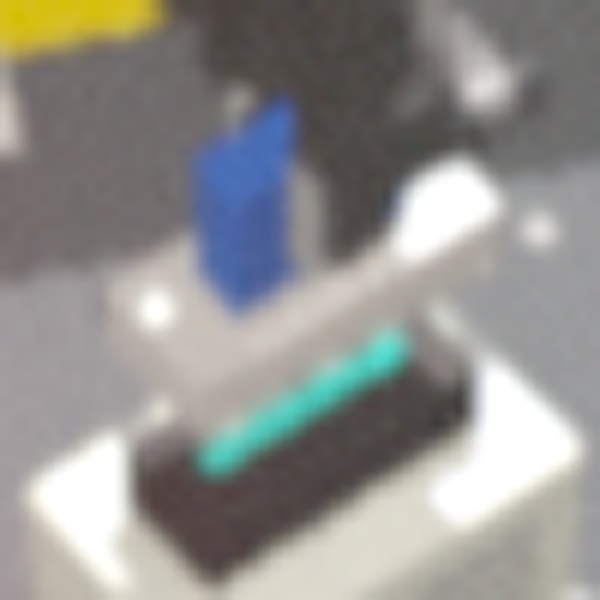

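Run:
```python
from h import *
a=lambda l,ox,oy,s:np.array(l)/s+[ox,oy]-0.5
o,p,R=pose();z=p[2]-28.4+22;y=o['tcp_rot'][2];A=np.array([[np.cos(y),np.sin(y)],[-np.sin(y),np.cos(y)]])
for n,l in(('top',a([(205,140),(355,437),(455,405),(328,480)],362,190,12)),('side',a([(155,312),(105,290),(505,205),(195,400)],272,250,12))):
    P=onplane(n,l,z);print(n,P[:,:2].round(1).tolist(),'local',((P[:,:2]-p[:2])@A.T).round(1).tolist())
P=onplane('top',a([(205,140),(355,437)],362,190,12),z);print(np.degrees(np.arctan2(*(P[0]-P[1])[:2][::-1])))
# slot again, in this side image
P=onplane('side',a([(205,465),(402,340)],272,250,12),110);print('slot side',P,P.mean(0),np.degrees(np.arctan2(*(P[1]-P[0])[:2][::-1])))
```

```text
top [[517.7, -208.4], [448.6, -231.4], [453.6, -254.1], [439.7, -224.2]] local [[35.1, -1.1], [-37.4, 4.7], [-41.7, -18.1], [-42.8, 14.8]]
side [[448.6, -229.9], [439.6, -221.1], [530.5, -220.5], [451.0, -255.4]] local [[-36.8, 6.1], [-41.7, 17.7], [42.2, -17.2], [-44.6, -18.3]]
18.423294453904045
slot side [[ 458.72763931 -231.47958198  110.        ]
 [ 510.95247819 -208.66495949  110.        ]] [ 484.84005875 -220.07227074  110.        ] 23.598296946002694
```

The white dot, corners and slot agree within about 1–2 mm with the sensor centred under the tool. I make the final descent to a 10 mm gap.

Run:
```python
from h import *
print(inc([484.6,-221,148.4],down(23)))
```

```text
[-0.0003  0.0226  0.0002  0.03   -0.01    0.02  ]
```

Emit:
{"name": "carry_out", "arguments": {
  "increments": [
    [0,0.006,0,0,0,0,-1],
    [0,0.012,0,0,0,0,-1],
    [0,0.018,0,0,0,0,-1],
    [0,0.0225,0,0,0,0,-1],
    [0,0.0225,0,0,0,0,-1],
    [0,0.0225,0,0,0,0,-1],
    [0,0.0225,0,0,0,0,-1]
  ]
}}

```text
time_s: 17.62
tool_pos: [485.1, -221.2, 148.7]
tcp_rot: [-1.572, -0.001, 0.401]
contact_force: [-0.9, -0.7, -2.1]
opening: 15.5
```

Run:
```python
from h import *
o,p,R=pose();print(p,o['tcp_rot'],o['opening'],o['contact_force'],np.abs(o['joint_velocities']).max())
f=grab_frame('side');save('pics/side11.png',f,(200,60,400,320),2)
bx=(272,250,322,300);big=cv2.resize(f[bx[1]:bx[3],bx[0]:bx[2]],None,fx=12,fy=12,interpolation=cv2.INTER_CUBIC);save('pics/side12.png',big)
o,p,R=pose();print(p,o['contact_force'])
```

```text
[ 485.0753117  -221.16423112  148.67392963] [-1.57156694e+00 -6.45411161e-04  4.01312053e-01] 15.474310187427573 [-0.94713344 -0.73306574 -2.13891214] 0.0021899528541683574
[ 485.01985781 -221.16622591  148.65402874] [ 0.87843573  0.48982509 -2.57108342]
```

View pics/side11.png

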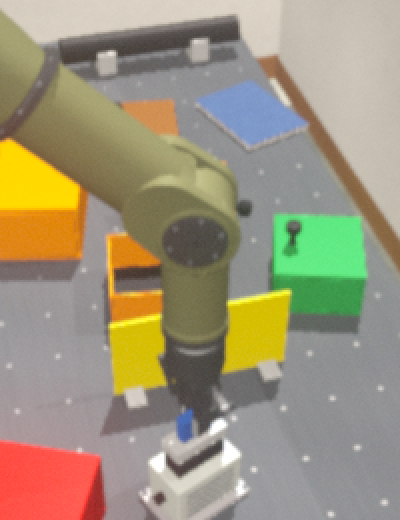

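View pics/side12.png

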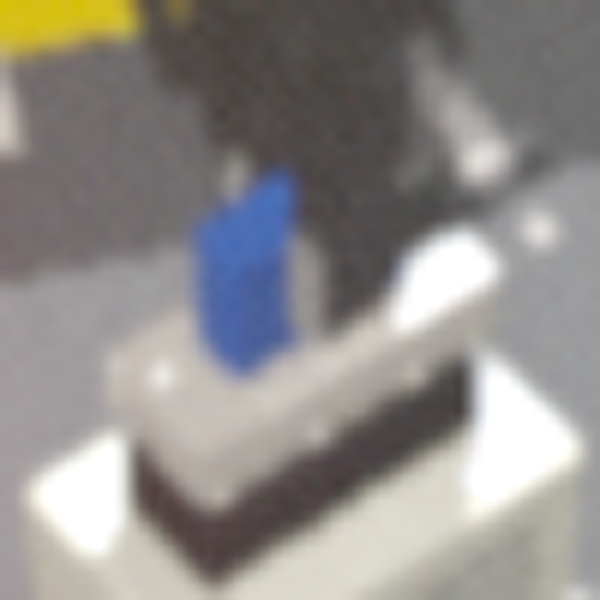

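Run:
```python
from h import *
o,p,R=pose()
def box(c,yaw,L,W,zs):
    y=np.radians(yaw);a=np.array([np.cos(y),np.sin(y)]);b=np.array([-a[1],a[0]])
    return [np.array([*(np.array(c)+sx*L/2*a+sy*W/2*b),z]) for z in zs for sx,sy in((1,1),(1,-1),(-1,-1),(-1,1))]
g=lambda B:((proj('side',B)-[272,250]+.5)*12).round().astype(int).tolist()
zb=p[2]-28.4
print('block',g(box(p[:2],23,84,36,[zb,zb+22])));print('bezel',g(box([484.5,-221],23,80,34,[87,110])));print('housing',g(box([484.5,-221],23,110,70,[87])))
f=grab_frame('side');b=f[250:300,272:322]
big=cv2.resize(b,None,fx=12,fy=12,interpolation=cv2.INTER_NEAREST)
big=np.clip((big.astype(float)-30)*2.0,0,255).astype(np.uint8);save('pics/side13.png',big)
```

```text
block [[402, 238], [502, 336], [207, 521], [108, 418], [403, 175], [505, 273], [206, 458], [106, 355]]
bezel [[394, 338], [487, 430], [210, 606], [119, 508], [395, 274], [489, 366], [209, 542], [117, 445]]
housing [[395, 260], [588, 448], [206, 693], [19, 491]]
```

View pics/side13.png

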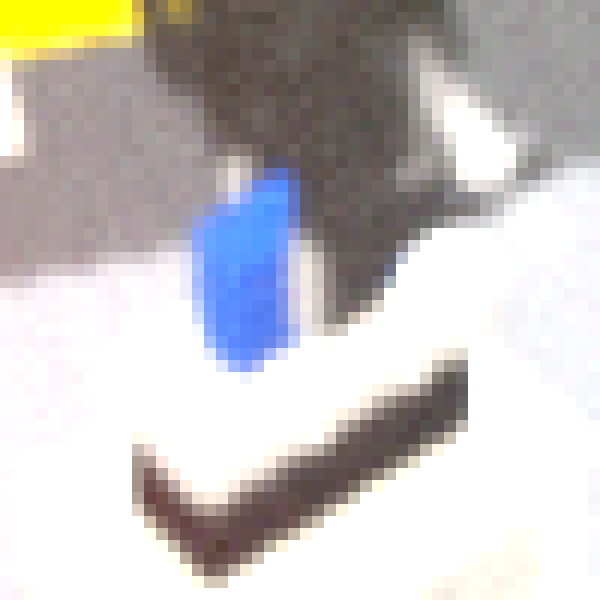

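The sensor hovers level over the bezel, with its near bottom corner at about crop px (212,507), directly above the bezel's near corner. The housing corners match the source pose I used. The guard is in place, the lid is open (knob visible behind it), and the arm is still. I hand in.

Run:
```python
from h import *
f=grab_frame('top');t0=load('pics/top0.png')
d=np.abs(f.astype(int)-t0).max(2)
for nm,b in(('guard',(285,145,320,260)),('mirror',(135,190,172,226)),('lens',(440,190,480,226))):print(nm,(d[b[1]:b[3],b[0]:b[2]]>60).sum())
o,p,R=pose();print(p,o['opening'],o['time_s'])
print(hand_in())
```

```text
guard 1
mirror 0
lens 0
[ 484.99851664 -221.20067625  148.64604947] 15.331786318042454 17.775
the job is handed in; nothing more can be done
None
```

I opened the small orange case's lid onto its stop, lifted out the sensor by its fin and carried it over the guard. I handed in at 17.8 s with the sensor held still over the source.

- **Position:** the tool was at (485.0, −221.2). The slot measures about (484.5, −221), though the two cameras differ by about 2 mm in y. Tool yaw was 23.0° against about 23° for the slot. The arm was at rest and the grip read 15.3 mm.
- **Gap:** about 10 mm, from tool height and where the fin was gripped. In the side picture the sensor's lower edge lay about 1.3 px higher than predicted, and the bezel looked smaller than its stated size, although the housing corners matched. I put the gap as good to a few mm.
- **Bystanders:** the guard, lens and mirror showed essentially no change (at most one pixel) between the first and last top pictures. The lid was still open in the last side picture. The force readings at the end of each move showed no sign of touching the source.

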